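Bolting down a pressure canner lid crosswise in two passes

ROBOT

A 6-joint arm with a two-finger parallel gripper is mounted at the origin on a cart in front of the work surface, level with it; the furniture and walls round the work are solid. World frame = base frame: x ahead of the robot, y to its left, z up, the work surface at z = 0. Lengths are in m, angles in rad, forces in N, time in s.
With the tool pointing down it reaches from about 0.35 to 0.775 m from the base axis. Payload 7.3 kg.
Tool frame: the origin (TCP) lies between the finger pads; the fingertips stand 8 mm ahead of it and the grasp point (between the pads) lies 11 mm behind it (robot.nose_length is the distance from the TCP to the fingertips, in m); z points along the fingers, y is the line along which they close (so a half turn about z gives the same grasp; the last joint's range is limited). The gripper opens to 92 mm and grips with 3 to 60 N. Pads are 19 mm wide; open, the fingers measure 130 mm over their backs; the gripper's body (75 mm by 190 mm) begins 47 mm behind the grasp point.
Start: joints at [1.03, 0.342, 1.524, -0, 1.275, -0.146], TCP at [0.202, 0.485, 0.235] pointing down, gripper open.
Joint ranges: [-2.53, 2.53], [-0.77, 2.02], [0.04, 2.7], [-1, 4.14], [0.28, 2.66], [-3.11, 3.11]. Speed limits (rad/s): [2.57, 2.57, 3.14, 3.14, 3.14, 3.14].

INTERFACE

Orientations are given as [roll, pitch, yaw] about the fixed x, y, z axes, in that order (R = Rz(yaw) Ry(pitch) Rx(roll)).
In Python, from cell import robot gives the robot as it stands. The module is installed in compiled form; this text tells all that it offers.
- The arm moves only by the shell command python3 -m jog 'ROWS' [FORCE]. ROWS is JSON, a list that holds one entry, the list of rows, each a list of 5 numbers: the gripper's target within -1 to 1 (fully open at 1, half-way at 0, shut at -1), then the shift along the tool's x, y, z in m, then the turn about the tool's z in rad. A call has 1 to 5 rows; each row is the pose to reach, as a shift and turn from the pose commanded when the call began, along the tool's axes at that moment; what a row does not reach only later rows make up. A row lasts 1/12 s, in which the tool goes at most 41.7 mm and 7.16 degrees, less where a joint would pass 70% of its speed; a pose out of reach is approached as far as the arm can. A call with a gripper value outside its range is refused whole. The fingers move at their own pace and stop on an object; FORCE is the grip in N (left out, the last holds). Time passes only in rows, so rows that repeat a pose let the fingers close. It gives the time, the measured TCP pose, the force, the opening and the grip force at its end, in the units of the state.
- robot.observe(): the state, without advancing time (a new reading comes with each control period).
- robot.read_camera(name): name is "scene" or "side" or "wrist"; returns the picture (384x512x3 uint8, red, green, blue); there is no depth.
- robot.camera_model(name): a dict with "camera_matrix" (3x3 intrinsics, pixels), "position" and "attitude" of the camera in the world; the wrist camera has in their place "mount" (4x4, takes a point from camera to tool coordinates, whose origin is the TCP and whose axes are the flange's). Camera axes: x right, y down, z forward; pixel columns grow to the right and rows downward; lengths in m; the calibration is good to about 2 mm. The wrist camera is an equidistant fisheye: a pixel r from the principal point sees the ray r / f radians off the axis. A picture is of the moment at which its call begins: read the wrist's pose just before it. camera_model takes no time and is no camera call.
- robot.hand_in(): hands the job in; it is judged then, once.
The state is a dict: "time": time; "qpos": joint angles; "qvel": joint speeds; "joint_efforts": joint torques, N m; "tool_pos": TCP position; "tool_rot": TCP orientation; "contact_force": force on the tool from outside, world axes, zero at the start; "torque": the same for the moment, N m; "opening": finger opening in m; "grip_force": force on a finger pad.
Only numpy, scipy, OpenCV 4.12 (cv2) and the standard library are available. Lean on these libraries where they do the work, as an engineer would, in place of code of your own. Each camera call takes 0.05 s, during which the arm holds its last target. There are 200 camera calls.

TASK

The canner is loaded and its lid still sits loose on the gasket: close it evenly with the four wing nuts, working crosswise, so that each nut is followed by the one opposite and only then by the other pair. In a first pass turn each nut clockwise until you feel it take hold of the lid, and about 20 degrees further; in a second pass, again crosswise, give each nut about 40 degrees more and no more than that. Leave the lid and the things around it undisturbed otherwise.

Things in the scene. Friction and masses are not known exactly. Their poses are not given: they have to be found in the camera images.
- canner: small cast-aluminium pressure canner, 176 mm across its rim, too heavy to turn; origin at the centre of its underside, z up. Its four nuts stand on a circle of 95 mm radius, at 45, 135, 225 and 315 degrees from its x axis. Two black side handles at its y and -y sides reach 120 mm from the axis, 116 mm up; the rim is 142 mm up
- lid: its aluminium lid with four ears, a low dome, a black bar handle, a dial gauge and a vent weight; origin at the centre of its underside, 142 mm above the worktop, axes as the canner's. The ears' top is 160 mm up; what stands on the dome is within 61 mm of the axis and below 203 mm. It lies on a stiff gasket and sinks less than 1 mm
- nut0: black wing nut, 45 degrees round the lid (counter-clockwise from above, from the canner's x axis), opposite nut2; origin on its axis at its underside, z up. Turned clockwise from above it runs free (0.02 N m) for an unseen 0.1 to 0.9 rad, then takes hold of the lid: the torque climbs within 0.1 rad to about 0.2 N m and on to 0.3 at 60 degrees; 100 degrees is too much. Bound, it sinks 1.4 mm per rad.
- nut1: black wing nut, 135 degrees round the lid (counter-clockwise from above, from the canner's x axis), opposite nut3; origin on its axis at its underside, z up. Turned clockwise from above it runs free (0.02 N m) for an unseen 0.1 to 0.9 rad, then takes hold of the lid: the torque climbs within 0.1 rad to about 0.2 N m and on to 0.3 at 60 degrees; 100 degrees is too much. Bound, it sinks 1.4 mm per rad.
- nut2: black wing nut, 225 degrees round the lid (counter-clockwise from above, from the canner's x axis), opposite nut0; origin on its axis at its underside, z up. Turned clockwise from above it runs free (0.02 N m) for an unseen 0.1 to 0.9 rad, then takes hold of the lid: the torque climbs within 0.1 rad to about 0.2 N m and on to 0.3 at 60 degrees; 100 degrees is too much. Bound, it sinks 1.4 mm per rad.
- nut3: black wing nut, 315 degrees round the lid (counter-clockwise from above, from the canner's x axis), opposite nut1; origin on its axis at its underside, z up. Turned clockwise from above it runs free (0.02 N m) for an unseen 0.1 to 0.9 rad, then takes hold of the lid: the torque climbs within 0.1 rad to about 0.2 N m and on to 0.3 at 60 degrees; 100 degrees is too much. Bound, it sinks 1.4 mm per rad.
- nut0_grip (a point): centre of the wings of nut0, on its axis, 37 mm above its underside and the lid's ear; x along the wings: an upright bar 57 mm long, 11.5 mm thick (13.6 mm at the ends), from 23 mm below to 16 mm above this point, on a 27 mm wide hub 14 mm high. Grasp it from above across the bar. The wings give on a bush, 0.1 rad at full torque, and spring back by that when let go; the nut stays
- nut1_grip (a point): centre of the wings of nut1, on its axis, 37 mm above its underside and the lid's ear; x along the wings: an upright bar 57 mm long, 11.5 mm thick (13.6 mm at the ends), from 23 mm below to 16 mm above this point, on a 27 mm wide hub 14 mm high. Grasp it from above across the bar. The wings give on a bush, 0.1 rad at full torque, and spring back by that when let go; the nut stays
- nut2_grip (a point): centre of the wings of nut2, on its axis, 37 mm above its underside and the lid's ear; x along the wings: an upright bar 57 mm long, 11.5 mm thick (13.6 mm at the ends), from 23 mm below to 16 mm above this point, on a 27 mm wide hub 14 mm high. Grasp it from above across the bar. The wings give on a bush, 0.1 rad at full torque, and spring back by that when let go; the nut stays
- nut3_grip (a point): centre of the wings of nut3, on its axis, 37 mm above its underside and the lid's ear; x along the wings: an upright bar 57 mm long, 11.5 mm thick (13.6 mm at the ends), from 23 mm below to 16 mm above this point, on a 27 mm wide hub 14 mm high. Grasp it from above across the bar. The wings give on a bush, 0.1 rad at full torque, and spring back by that when let go; the nut stays
- honey_jar: honey jar with a green lid, 68 mm wide, 84 mm high, behind the canner; a bystander; origin at the centre of its underside
- kitchen_timer: round red and white kitchen timer, 61 mm across, 42 mm high; a bystander; origin at the centre of its underside
- spice_a: spice jar with a red cap, 45 mm wide, 106 mm high, in front of the canner; a bystander; origin at the centre of its underside
- spice_b: spice jar with a white cap, 47 mm wide, 98 mm high, in front of the canner; a bystander; origin at the centre of its underside

How it is judged:
On the way, in this order (a step that is already met when the one before it is completed fails the run):
1. first pass: two opposite nuts have taken hold of the lid while the other two are still loose (((contact force between each of nut0, nut2 and lid above 1.5 N and contact force between each of nut1, nut3 and lid below 1 N) or (contact force between each of nut1, nut3 and lid above 1.5 N and contact force between each of nut0, nut2 and lid below 1 N))), for 0.2 s.
2. first pass done: all four nuts have taken hold and none is yet tightened further (contact force between nut0 and lid between 1.5 and 10 N and contact force between nut1 and lid between 1.5 and 10 N and contact force between nut2 and lid between 1.5 and 10 N and contact force between nut3 and lid between 1.5 and 10 N), for 0.2 s.
3. second pass: two opposite nuts are fully tight while the other two are not yet (((contact force between each of nut0, nut2 and lid above 11.5 N and contact force between each of nut1, nut3 and lid below 10 N) or (contact force between each of nut1, nut3 and lid above 11.5 N and contact force between each of nut0, nut2 and lid below 10 N))), for 0.2 s.
At the end, for the whole second after the job is handed in: all four nuts evenly tight, each pressing on the lid with 11 to 25 N (about 40 to 85 degrees past the point where it took hold; 60 is meant), and at rest (contact force between nut0 and lid between 11 and 25 N and contact force between nut1 and lid between 11 and 25 N and contact force between nut2 and lid between 11 and 25 N and contact force between nut3 and lid between 11 and 25 N and linear speed of lid below 0.01 m/s); the robot touches nothing.
It fails at once if a nut is overtightened (over 32 N on the lid, about 100 degrees past the point where it took hold) (contact force between any of nut0, nut1, nut2, nut3 and lid above 32 N).
It fails at once if the fingers press on the lid with over 30 N (contact force between the fingers and lid above 30 N).
It fails at once if a bystander is pushed more than 20 mm or toppled (distance of any of honey_jar, kitchen_timer, spice_a, spice_b from where it was at the start of the episode above 0.02 m or angle between any of honey_jar, kitchen_timer, spice_a, spice_b's own z axis and vertical above 0.4 rad).
It also fails if it takes over 72 s, if anything falls off the work surface, if the arm or the gripper's body presses on something with over 40 N, if the wrist force passes 120 N, or if a joint passes its speed limit or range.

## Working session

There is one attempt and no reset: what is moved stays moved. The work goes in short steps, Python scripts to look and compute and a shell command to move; the robot and the scene stay as the last step left them, time stands still between calls to the robot, and variables do not carry over. Pictures are saved under pics/ and viewed, at most 10 in all, crops included, and the job is handed in when it is done.

```bash
mkdir -p pics; python3 - <<'E'
from cell import robot
import cv2
for n in ["scene","side","wrist"]:
    s=robot.observe()
    im=robot.read_camera(n); cv2.imwrite(f"pics/{n}0.png",im[:,:,::-1]); m=robot.camera_model(n)
    print(n,m)
print(s)
a=cv2.imread("pics/scene0.png");b=cv2.imread("pics/side0.png");
import numpy as np
E
```

```text
scene {'camera_matrix': array([[475.48988612,   0.        , 255.92271965],
       [  0.        , 475.48988612, 192.20380075],
       [  0.        ,   0.        ,   1.        ]]), 'position': array([-0.26460051, -0.76531506,  0.94008917]), 'attitude': array([-2.33051381, -0.01992915, -1.04598767])}
side {'camera_matrix': array([[437.73977416,   0.        , 254.99381401],
       [  0.        , 437.73977416, 189.10587417],
       [  0.        ,   0.        ,   1.        ]]), 'position': array([-0.18281496, -0.24528535,  0.73226451]), 'attitude': array([-2.29061865, -0.01068323, -1.72028315])}
wrist {'camera_matrix': array([[297.31863964,   0.        , 255.45652169],
       [  0.        , 297.31863964, 191.54784272],
       [  0.        ,   0.        ,   1.        ]]), 'mount': array([[ 1.35198305e-04, -9.58380683e-01, -2.85493341e-01,
         7.77060743e-02],
       [ 9.99999739e-01, -7.32039579e-05,  7.19300592e-04,
         1.09669647e-04],
       [-7.10263035e-04, -2.85493363e-01,  9.58380423e-01,
        -1.50430938e-01],
       [ 0.00000000e+00,  0.00000000e+00,  0.00000000e+00,
         1.00000000e+00]])}
{'time': 0.1, 'qpos': array([ 1.03002516e+00,  3.42700679e-01,  1.52489599e+00, -8.63290235e-06,
        1.27538083e+00, -1.46031235e-01]), 'qvel': array([-0.00106132, -0.00096378, -0.00282923,  0.00053983, -0.00128154,
       -0.00177278]), 'joint_efforts': array([ 7.58452443e-04, -4.32003736e+01, -2.44693959e+01,  7.18017155e-02,
        5.26141527e-02, -4.05650894e-05]), 'tool_pos': array([0.20172108, 0.48433692, 0.23409862]), 'tool_rot': array([-3.14022135e+00, -1.93344321e-04,  2.74685511e+00]), 'contact_force': array([-0.04506554, -0.37566668,  1.18452837]), 'torque': array([ 5.62613480e-02, -4.94008231e-05,  1.79855084e-02]), 'grip_force': 0.0, 'opening': 0.09166430408965236}
```

View pics/scene0.png

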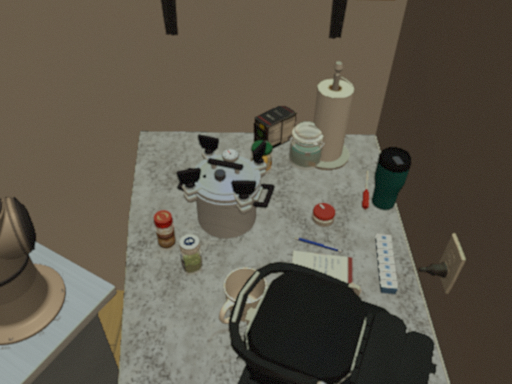

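View pics/side0.png

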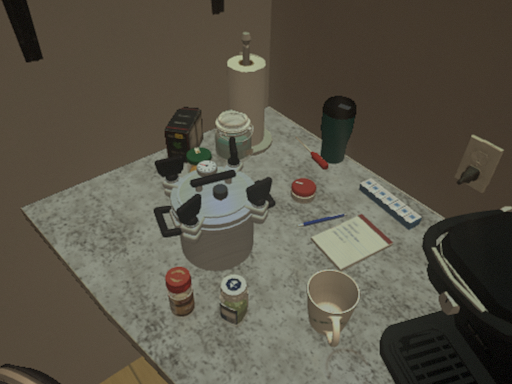

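View pics/wrist0.png

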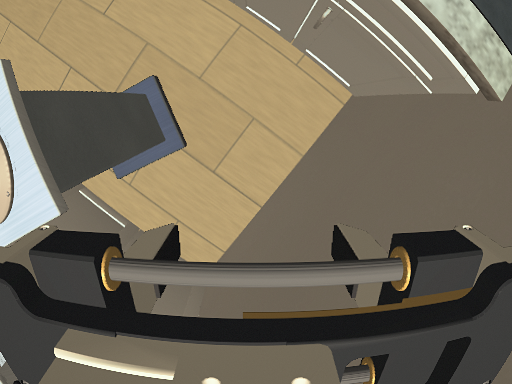

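The scene picture shows the canner at about (227,195), with black nuts at (208,143), (189,178), (259,152) and (243,188). In the side view the nuts are at (170,168), (189,207), (233,152) and (260,192). The wrist camera sees only floor. I'll triangulate the nuts coarsely.

```bash
cat > h.py <<'E'
import numpy as np, cv2
from cell import robot
from scipy.spatial.transform import Rotation as R
def rays(name,px,s=None):
    m=robot.camera_model(name);K=m["camera_matrix"];px=np.atleast_2d(px).astype(float)
    d=(px-K[:2,2])/K[0,0]
    if name=="wrist":
        r=np.linalg.norm(d,axis=1,keepdims=True)
        d=np.c_[d/r*np.sin(r),np.cos(r)]
        T=np.eye(4);T[:3,:3]=R.from_euler("xyz",s["tool_rot"]).as_matrix();T[:3,3]=s["tool_pos"]
        T=T@m["mount"];o=T[:3,3];Rm=T[:3,:3]
    else:
        d=np.c_[d,np.ones(len(d))];o=m["position"];Rm=R.from_euler("xyz",m["attitude"]).as_matrix()
    d=d@Rm.T
    return o,d/np.linalg.norm(d,axis=1,keepdims=True)
def plane(name,px,z,s=None):
    o,d=rays(name,px,s);return o+d*((z-o[2])/d[:,2])[:,None]
def tri(a,b):
    (o1,d1),(o2,d2)=a,b;out=[]
    for u,v in zip(d1,d2):
        t=np.linalg.lstsq(np.c_[u,-v],o2-o1,rcond=None)[0]
        p,q=o1+t[0]*u,o2+t[1]*v;out.append(np.r_[(p+q)/2,np.linalg.norm(p-q)])
    return np.array(out)
E
python3 - <<'E'
from h import *
np.set_printoptions(precision=4,suppress=True)
a=[(208,143),(189,178),(259,152),(243,188)];b=[(170,168),(189,207),(233,152),(260,192)]
t=tri(rays("scene",a),rays("side",b));print(t);print(t.mean(0))
print(plane("side",[(180,275),(233,285),(304,183),(200,155)],[.106,.098,.042,.084]))
E
```

```text
[[ 0.522  -0.1846  0.1863  0.0043]
 [ 0.3928 -0.2195  0.1882  0.0072]
 [ 0.5574 -0.3154  0.1872  0.0045]
 [ 0.4206 -0.351   0.1903  0.0033]]
[ 0.4732 -0.2677  0.188   0.0048]
[[ 0.3128 -0.1925  0.106 ]
 [ 0.2841 -0.2834  0.098 ]
 [ 0.6006 -0.4914  0.042 ]
 [ 0.6917 -0.2472  0.084 ]]
```

```bash
A='x'
python3 -m jog '[[[1,-0.122,-0.118,-0.03,0],[1,-0.122,-0.118,-0.03,0],[1,-0.122,-0.118,-0.03,0],[1,-0.122,-0.118,-0.03,0],[1,-0.122,-0.118,-0.03,0]]]'
python3 -m jog '[[[1,-0.122,-0.118,-0.03,0],[1,-0.122,-0.118,-0.03,0],[1,-0.122,-0.118,-0.03,0],[1,-0.122,-0.118,-0.03,0],[1,-0.122,-0.118,-0.03,0]]]'
python3 -m jog '[[[1,-0.122,-0.118,-0.03,0],[1,-0.122,-0.118,-0.03,0],[1,-0.122,-0.118,-0.03,0],[1,-0.122,-0.118,-0.03,0],[1,-0.122,-0.118,-0.03,0]]]'
python3 -m jog '[[[1,-0.122,-0.118,0,0],[1,-0.122,-0.118,0,0],[1,-0.122,-0.118,0,0],[1,-0.122,-0.118,0,0],[1,-0.122,-0.118,0,0]]]'
python3 -m jog '[[[1,-0.122,-0.118,0,0],[1,-0.122,-0.118,0,0],[1,-0.122,-0.118,0,0],[1,-0.122,-0.118,0,0],[1,-0.122,-0.118,0,0]]]'
```

```text
time: 0.57
tool_pos: [0.2708, 0.3247, 0.2657]
tool_rot: [-3.141, 0.002, 2.743]
contact_force: [-0.6, 0.6, 0.1]
opening: 0.0915
grip_force: 0.0
time: 0.98
tool_pos: [0.3388, 0.1686, 0.2958]
tool_rot: [-3.141, 0.003, 2.741]
contact_force: [-0.2, 0.4, 0.3]
opening: 0.0916
grip_force: 0.0
time: 1.4
tool_pos: [0.406, 0.0126, 0.3253]
tool_rot: [-3.141, 0.003, 2.742]
contact_force: [-0.4, 0.6, 0.9]
opening: 0.0915
grip_force: 0.0
time: 1.82
tool_pos: [0.4728, -0.1434, 0.3232]
tool_rot: [-3.14, -0.0, 2.743]
contact_force: [-1.4, -0.1, -0.0]
opening: 0.0918
grip_force: 0.0
time: 2.23
tool_pos: [0.5396, -0.2993, 0.3213]
tool_rot: [-3.141, -0.002, 2.743]
contact_force: [-0.3, 0.7, -1.1]
opening: 0.0913
grip_force: 0.0
```

```bash
python3 - <<'E'
from h import *
s=robot.observe(); im=robot.read_camera("wrist")[:,:,::-1]; cv2.imwrite("pics/w1.png",im)
import pickle; pickle.dump(s,open("s1.pkl","wb"))
cv2.imwrite("pics/w1b.png",cv2.convertScaleAbs(cv2.resize(im,None,fx=1.5,fy=1.5,interpolation=2),alpha=1.8))
print(s["tool_pos"],s["tool_rot"],s["torque"])
E
```

```text
[ 0.53963036 -0.29927478  0.32129917] [-3.14107186e+00 -2.42511775e-03  2.74318876e+00] [0.03494646 0.00912628 0.01711923]
```

View pics/w1b.png

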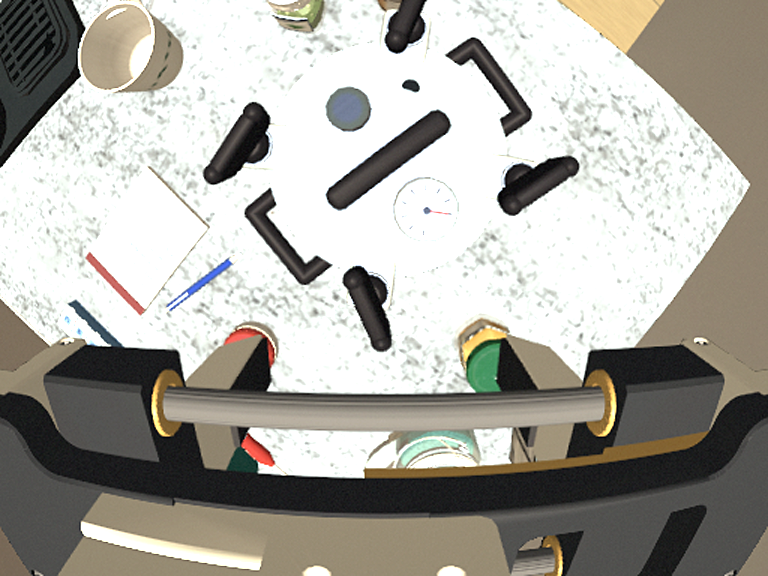

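The wrist view shows all four nuts (in the 1.5x image): left (236,143), top (405,20, cut off at the edge), right (540,185) and bottom (370,310). Next, enlarged crops of the bars to get exact end points.

```bash
python3 - <<'E'
from h import *
im=cv2.imread("pics/w1.png"); c=[(130,62),(240,0),(332,98),(222,170)]
t=[cv2.convertScaleAbs(cv2.resize(im[y:y+70,x:x+60],(360,420),interpolation=cv2.INTER_CUBIC),alpha=3.5)[:,:] for x,y in c]
t=[cv2.resize(q,(240,280)) for q in t]
t=[cv2.resize(im[y:y+66,x:x+60],(300,330)[::1] if 0 else (270,297),interpolation=cv2.INTER_CUBIC) for x,y in c]
t=[cv2.convertScaleAbs(q,alpha=3.5) for q in t]
cv2.imwrite("pics/crop.png",np.vstack([np.hstack(t[:2]),np.hstack(t[2:])]))
E
```

```text
(no output)
```

View pics/crop.png

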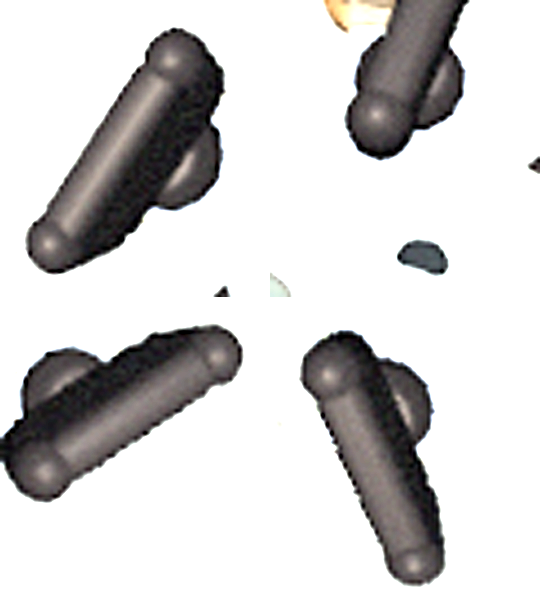

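```bash
python3 - <<'E'
from h import *
import pickle
np.set_printoptions(precision=4,suppress=True)
s=pickle.load(open("s1.pkl","rb"))
c=[(130,62),(240,0),(332,98),(222,170)]; off=[(0,0),(270,0),(0,297),(270,297)]
E=[[(178,60),(54,243)],[(381,122),(430,0)],[(42,468),(216,355)],[(337,368),(414,560)]]
M=[]
for i in range(4):
    px=(np.array(E[i])-off[i]+.5)/4.5-.5+c[i]
    p=plane("wrist",px,.206,s); d=p[1]-p[0]; L=np.linalg.norm(d)
    u=d/L; m=p.mean(0)if i!=1 else p[0]+u*.0217
    M.append(m[:2]); print(px.round(1).tolist(),p[:,:2].ravel(),"L",L,"mid",m[:2],"bar yaw",np.arctan2(d[1],d[0])%np.pi)
M=np.array(M); C=M.mean(0); print("C",C)
print("radii",np.linalg.norm(M-C,axis=1),"ang",np.degrees(np.arctan2(*(M-C).T[::-1])))
E
```

```text
[[169.2, 74.9], [141.6, 115.6]] [ 0.4097 -0.3287  0.432  -0.3685] L 0.04559757678346377 mid [ 0.4208 -0.3486] bar yaw 2.081367561486927
[[264.3, 26.7], [275.2, -0.4]] [ 0.4043 -0.2336  0.3832 -0.2141] L 0.02875298624686009 mid [ 0.3884 -0.2189] bar yaw 2.3954862621351904
[[340.9, 135.6], [379.6, 110.5]] [ 0.5219 -0.2064  0.513  -0.1617] L 0.045597937366206154 mid [ 0.5174 -0.184 ] bar yaw 1.7678535001858742
[[236.5, 185.4], [253.6, 228.1]] [ 0.5285 -0.3134  0.5742 -0.3155] L 0.045801236541068636 mid [ 0.5514 -0.3145] bar yaw 3.0955629280105765
C [ 0.4695 -0.2665]
radii [0.0954 0.0941 0.0954 0.0949] ang [-120.6602  149.6085   59.8295  -30.3687]
```

```bash
cat > go.py <<'E'
# python3 go.py NUT z yaw -> shift/turn in tool axes to reach it
import sys; from h import *
N=dict(A=(.4214,-.3484),C=(.5176,-.1846),B=(.3876,-.2184),D=(.5514,-.3146))
s=robot.observe(); z=float(sys.argv[2]); yaw=float(sys.argv[3])
d=np.r_[N[sys.argv[1]],z]-s["tool_pos"]
Rm=R.from_euler("xyz",s["tool_rot"]).as_matrix()
y0=s["tool_rot"][2]; dt=y0-yaw
dt=(dt+np.pi/2)%np.pi-np.pi/2 if len(sys.argv)<5 else dt
print("shift",(Rm.T@d).round(4),"turn",round(dt,3),"yaw",round(y0,3),"q6",s["qpos"][5].round(3),"torque",s["torque"].round(3),"F",s["contact_force"].round(1),"t",s["time"])
E
python3 go.py A .25 2.081; python3 -c "
from h import *
print(plane('side',[(255,145),(235,155)],[0,.0]))"
python3 -m jog '[[[-0.4,0.09,-0.091,0,0.64],[-0.4,0.09,-0.091,0,0.64],[-0.4,0.09,-0.091,0,0.64],[-0.4,0.09,-0.091,0.06,0.64],[-0.4,0.09,-0.091,0.065,0.64]]]' 20
python3 go.py A .25 2.081;python3 go.py A .187 2.081
```

```text
shift [ 0.0882 -0.0931  0.0719] turn 0.663 yaw 2.744 q6 -1.801 torque [ 0.019 -0.016  0.038] F [-1.7  0.2 -0.2] t 2.2833
[[ 0.83162913 -0.40600056  0.        ]
 [ 0.79193254 -0.34373324  0.        ]]
time: 2.7
tool_pos: [0.4183, -0.3427, 0.2587]
tool_rot: [3.141, 0.0, 2.113]
contact_force: [0.7, 0.4, -0.8]
opening: 0.063
grip_force: 0.0
shift [-0.0065 -0.0002  0.0087] turn 0.032 yaw 2.113 q6 -1.371 torque [-0.017 -0.01  -0.009] F [ 0.7  0.4 -0.8] t 2.7
shift [-0.0065 -0.0003  0.0717] turn 0.032 yaw 2.113 q6 -1.371 torque [-0.017 -0.01  -0.009] F [ 0.7  0.4 -0.8] t 2.7
```

```bash

python3 -m jog '[[[-0.4,0,0,0.005,0.02],[-0.4,0,0,0.005,0.02],[-0.4,0,0,0.005,0.02],[-0.4,0,0,0.005,0.02]]]'
python3 go.py A .187 2.081; python3 - <<'E'
from h import *
im=robot.read_camera("wrist")[:,:,::-1]; cv2.imwrite("pics/w2.png",cv2.convertScaleAbs(im,alpha=1.8))
E
```

```text
time: 3.03
tool_pos: [0.4212, -0.3438, 0.2566]
tool_rot: [3.141, 0.003, 2.106]
contact_force: [0.1, -0.0, -0.3]
opening: 0.0363
grip_force: 0.0
shift [-0.0038 -0.0023  0.0696] turn 0.025 yaw 2.106 q6 -1.361 torque [-0.031 -0.01  -0.03 ] F [ 0.1 -0.  -0.3] t 3.0333
```

View pics/w2.png

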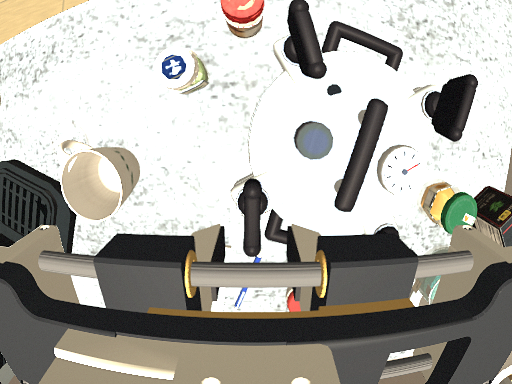

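The picture shows nut A's bar at (252,215), upright between the fingers (midpoint about column 256), which agrees with the -2 mm y correction. Now I'll descend.

```bash

python3 -m jog '[[[-0.4,-0.004,-0.002,0.03,0.025],[-0.4,-0.004,-0.002,0.05,0.025],[-0.4,-0.004,-0.002,0.065,0.025],[-0.4,-0.004,-0.002,0.069,0.025],[-0.4,-0.004,-0.002,0.069,0.025]]]'
python3 go.py A .187 2.081
```

```text
time: 3.5
tool_pos: [0.4205, -0.3482, 0.1856]
tool_rot: [-3.142, -0.001, 2.078]
contact_force: [-0.3, 0.2, 0.2]
opening: 0.0274
grip_force: 0.0
shift [-0.0006  0.0007 -0.0014] turn -0.003 yaw 2.078 q6 -1.339 torque [-0.037  0.007 -0.01 ] F [-0.3  0.2  0.2] t 3.5
```

```bash

python3 -m jog '[[[-1,0,0,0,0],[-1,0,0,0,0],[-1,0,0,0,0],[-1,0,0,0,0]]]' 30
python3 go.py A .187 2.081
python3 -m jog '[[[-1,0,0,0,0.06],[-1,0,0,0,0.12]]]' | grep -E "opening|grip"
python3 go.py A .187 2.081
```

```text
time: 3.83
tool_pos: [0.4211, -0.3488, 0.187]
tool_rot: [3.14, 0.003, 2.077]
contact_force: [2.4, 1.2, 3.6]
opening: 0.0112
grip_force: 30.0
shift [0.0002 0.0005 0.    ] turn -0.004 yaw 2.077 q6 -1.339 torque [ 0.044 -0.301  0.001] F [2.4 1.2 3.6] t 3.8333
opening: 0.0116
grip_force: 30.0
shift [ 0.0003  0.0004 -0.    ] turn -0.127 yaw 1.954 q6 -1.216 torque [ 0.09  -0.318  0.014] F [1.  0.5 3.9] t 4.0
```

```bash
cat > t.py <<'E'
from h import *
s=robot.observe();print("yaw %.3f tz %.3f Fxyz %s pos %s t %.2f op %.4f"%(s["tool_rot"][2],s["torque"][2],s["contact_force"].round(1),s["tool_pos"].round(4),s["time"],s["opening"]))
E
python3 -m jog '[[[-1,0,0,0,0.05],[-1,0,0,0,0.1]]]' >/dev/null;python3 t.py
python3 -m jog '[[[-1,0,0,0,0.05],[-1,0,0,0,0.1]]]' >/dev/null;python3 t.py
python3 -m jog '[[[-1,0,0,0,0.05],[-1,0,0,0,0.1]]]' >/dev/null;python3 t.py
```

```text
yaw 1.854 tz 0.053 Fxyz [1.6 0.9 3.3] pos [ 0.4211 -0.3488  0.187 ] t 4.17 op 0.0111
yaw 1.754 tz -0.011 Fxyz [0.8 0.1 4. ] pos [ 0.4211 -0.3489  0.187 ] t 4.33 op 0.0114
yaw 1.655 tz 0.036 Fxyz [2.6 1.  3.7] pos [ 0.4211 -0.3488  0.187 ] t 4.50 op 0.0116
```

```bash

python3 -m jog '[[[-1,0,0,0,0.05],[-1,0,0,0,0.1]]]' >/dev/null;python3 t.py
python3 -m jog '[[[-1,0,0,0,0.05],[-1,0,0,0,0.1]]]' >/dev/null;python3 t.py
python3 -m jog '[[[-1,0,0,0,0.05],[-1,0,0,0,0.1]]]' >/dev/null;python3 t.py
```

```text
yaw 1.554 tz 0.013 Fxyz [2.1 0.  4. ] pos [ 0.4211 -0.3488  0.187 ] t 4.67 op 0.0111
yaw 1.455 tz 0.144 Fxyz [0.8 1.3 2.8] pos [ 0.4211 -0.3488  0.187 ] t 4.83 op 0.0113
yaw 1.355 tz 0.241 Fxyz [2.  0.9 3.1] pos [ 0.4211 -0.3488  0.1869] t 5.00 op 0.0111
```

```bash

python3 -m jog '[[[-1,0,0,0,0.06],[-1,0,0,0,0.12]]]' >/dev/null;python3 t.py
python3 -m jog '[[[-1,0,0,0,0.06],[-1,0,0,0,0.12],[-1,0,0,0,0.12]]]' >/dev/null;python3 t.py
python3 -m jog '[[[-0.4,0,0,0,0],[-0.4,0,0,0,0],[-0.4,0,0,0,0],[-0.4,0,0,-0.03,0],[-0.4,0,0,-0.06,0]]]' |grep -E "open|pos";python3 t.py
python3 go.py C .25 1.768
```

```text
yaw 1.234 tz 0.215 Fxyz [ 1.4 -0.4  1.6] pos [ 0.4211 -0.3488  0.1868] t 5.17 op 0.0112
yaw 1.115 tz 0.153 Fxyz [2.8 0.5 2.9] pos [ 0.4211 -0.3488  0.1867] t 5.42 op 0.0115
tool_pos: [0.4192, -0.3476, 0.2446]
opening: 0.0276
yaw 1.117 tz -0.014 Fxyz [ 0.9 -0.5  0.5] pos [ 0.4192 -0.3476  0.2446] t 5.83 op 0.0276
shift [ 0.1896  0.0171 -0.0052] turn -0.651 yaw 1.117 q6 -0.38 torque [-0.104  0.031 -0.014] F [ 0.9 -0.5  0.5] t 5.8333
```

```bash

python3 -m jog '[[[-0.4,0.19,0.017,-0.01,-0.65],[-0.4,0.19,0.017,-0.01,-0.65],[-0.4,0.19,0.017,-0.01,-0.65],[-0.4,0.19,0.017,-0.01,-0.65],[-0.4,0.19,0.017,-0.01,-0.65]]]' >/dev/null
python3 -m jog '[[[-0.4,0,0,0,-0.02],[-0.4,0,0,0,-0.02],[-0.4,0,0,0,-0.02]]]' >/dev/null
python3 go.py C .187 1.768
```

```text
shift [ 0.0012 -0.0005  0.0684] turn -0.008 yaw 1.76 q6 -0.672 torque [-0.109  0.12  -0.014] F [ 0.5  0.  -0.3] t 6.5
```

```bash

python3 -m jog '[[[-0.4,0.001,-0.0005,0.03,-0.005],[-0.4,0.001,-0.0005,0.055,-0.005],[-0.4,0.001,-0.0005,0.068,-0.005],[-0.4,0.001,-0.0005,0.068,-0.005]]]' >/dev/null; python3 go.py C .187 1.768
python3 -m jog '[[[-1,0,0,0,0],[-1,0,0,0,0],[-1,0,0,0,0]]]' 30 | tail -2
python3 t.py
```

```text
shift [ 0.      0.0019 -0.0026] turn -0.005 yaw 1.763 q6 -0.676 torque [-0.141  0.079 -0.003] F [-0.5  0.7 -0.3] t 6.8333
opening: 0.0121
grip_force: 3.1
yaw 1.766 tz 0.011 Fxyz [-5.  -1.1  2.4] pos [ 0.5186 -0.1852  0.1891] t 7.08 op 0.0121
```

```bash

python3 -m jog '[[[-1,0,0,0.001,0],[-1,0,0,0.001,0.05],[-1,0,0,0.001,0.1]]]' | tail -2;python3 t.py
python3 -m jog '[[[-1,0,0,0,0.05],[-1,0,0,0,0.1]]]' >/dev/null;python3 t.py
python3 -m jog '[[[-1,0,0,0,0.05],[-1,0,0,0,0.1]]]' >/dev/null;python3 t.py
```

```text
opening: 0.0116
grip_force: 30.0
yaw 1.664 tz 0.027 Fxyz [-4.8 -1.1  8.2] pos [ 0.518  -0.1852  0.189 ] t 7.33 op 0.0116
yaw 1.564 tz 0.011 Fxyz [-5.1 -1.4  8.6] pos [ 0.518  -0.1852  0.189 ] t 7.50 op 0.0114
yaw 1.464 tz 0.067 Fxyz [-5.3 -1.   8. ] pos [ 0.518  -0.1852  0.189 ] t 7.67 op 0.0114
```

```bash

python3 -m jog '[[[-1,0,0,0,0.05],[-1,0,0,0,0.1]]]' >/dev/null;python3 t.py
python3 -m jog '[[[-1,0,0,0,0.05],[-1,0,0,0,0.1]]]' >/dev/null;python3 t.py
```

```text
yaw 1.364 tz 0.063 Fxyz [-4.8 -2.   8.5] pos [ 0.518  -0.1853  0.189 ] t 7.83 op 0.0113
yaw 1.264 tz 0.027 Fxyz [-5.3 -1.2  8.2] pos [ 0.5179 -0.1853  0.189 ] t 8.00 op 0.0113
```

```bash

python3 -m jog '[[[-1,0,0,0,0.05],[-1,0,0,0,0.1]]]' >/dev/null;python3 t.py
python3 -m jog '[[[-1,0,0,0,0.05],[-1,0,0,0,0.1]]]' >/dev/null;python3 t.py
```

```text
yaw 1.164 tz 0.049 Fxyz [-4.6 -2.1  9.5] pos [ 0.518  -0.1852  0.189 ] t 8.17 op 0.0110
yaw 1.064 tz -0.001 Fxyz [-5.8 -1.3  9. ] pos [ 0.5179 -0.1853  0.1889] t 8.33 op 0.0111
```

```bash

python3 -m jog '[[[-1,0,0,0,0.05],[-1,0,0,0,0.1]]]' >/dev/null;python3 t.py
python3 -m jog '[[[-1,0,0,0,0.05],[-1,0,0,0,0.1]]]' >/dev/null;python3 t.py
```

```text
yaw 0.964 tz 0.196 Fxyz [-5.3 -1.4  8. ] pos [ 0.5179 -0.1852  0.189 ] t 8.50 op 0.0113
yaw 0.865 tz 0.176 Fxyz [-5.1 -2.5  7.4] pos [ 0.5179 -0.1853  0.1889] t 8.67 op 0.0113
```

```bash

python3 -m jog '[[[-1,0,0,0,0.06],[-1,0,0,0,0.11]]]' >/dev/null;python3 t.py
python3 -m jog '[[[-1,0,0,0,0.06],[-1,0,0,0,0.1],[-1,0,0,0,0.1]]]' >/dev/null;python3 t.py
python3 -m jog '[[[-0.4,0,0,0,0],[-0.4,0,0,0,0],[-0.4,0,0,0,0],[-0.4,0,0,-0.03,0],[-0.4,0,0,-0.07,0]]]' |grep -E "open";python3 t.py
python3 go.py B .26 2.395
```

```text
yaw 0.754 tz 0.276 Fxyz [-5.2 -2.2  7.4] pos [ 0.5179 -0.1853  0.1888] t 8.83 op 0.0116
yaw 0.655 tz 0.203 Fxyz [-5.8 -2.5  6.5] pos [ 0.5179 -0.1852  0.1887] t 9.08 op 0.0113
opening: 0.0273
yaw 0.657 tz -0.015 Fxyz [ 0.9 -0.7  0.1] pos [ 0.5167 -0.1834  0.2544] t 9.50 op 0.0273
shift [-0.1236 -0.0511 -0.0049] turn 1.403 yaw 0.657 q6 0.433 torque [-0.154  0.044 -0.015] F [ 0.9 -0.7  0.1] t 9.5
```

```bash

python3 -m jog '[[[-0.4,-0.1236,-0.051,-0.005,-0.6],[-0.4,-0.1236,-0.051,-0.005,-0.6],[-0.4,-0.1236,-0.051,-0.005,-0.6],[-0.4,-0.1236,-0.051,-0.005,-0.6],[-0.4,-0.1236,-0.051,-0.005,-0.6]]]' >/dev/null
python3 -m jog '[[[-0.4,0,0,0,-0.6],[-0.4,0,0,0,-0.6],[-0.4,0,0,0,-0.6],[-0.4,0,0,0,-0.6],[-0.4,0,0,0,-0.6]]]' >/dev/null
python3 -m jog '[[[-0.4,0,0,0,-0.54],[-0.4,0,0,0,-0.54],[-0.4,0,0,0,-0.54],[-0.4,0,0,0,-0.54],[-0.4,0,0,0,-0.54]]]' >/dev/null
python3 go.py B .187 2.395 f
```

```text
shift [ 0.0019 -0.0005  0.0748] turn 0.008 yaw 2.403 q6 -1.518 torque [-0.033  0.018  0.026] F [ 0.6 -0.2 -0.3] t 10.75
```

```bash

python3 -m jog '[[[-0.4,0.002,-0.0005,0.03,0.008],[-0.4,0.002,-0.0005,0.06,0.008],[-0.4,0.002,-0.0005,0.074,0.008],[-0.4,0.002,-0.0005,0.074,0.008]]]' >/dev/null; python3 go.py B .187 2.395
python3 -m jog '[[[-1,0,0,0,0],[-1,0,0,0,0],[-1,0,0,0,0],[-1,0,0,0,0]]]' 30 | tail -2
python3 t.py
```

```text
shift [-0.0021  0.0002 -0.002 ] turn -0.006 yaw 2.389 q6 -1.504 torque [-0.049  0.015 -0.017] F [-0.2 -0.5  0.6] t 11.0833
opening: 0.0113
grip_force: 30.0
yaw 2.389 tz -0.096 Fxyz [-0.8 -2.2  2.6] pos [ 0.388 -0.219  0.189] t 11.42 op 0.0113
```

```bash

python3 -m jog '[[[-1,0,0,0,0.05],[-1,0,0,0,0.1]]]' >/dev/null;python3 t.py
python3 -m jog '[[[-1,0,0,0,0.05],[-1,0,0,0,0.1]]]' >/dev/null;python3 t.py
python3 -m jog '[[[-1,0,0,0,0.05],[-1,0,0,0,0.1]]]' >/dev/null;python3 t.py
```

```text
yaw 2.287 tz 0.017 Fxyz [-0.4 -1.2  3.2] pos [ 0.388  -0.2191  0.189 ] t 11.58 op 0.0113
yaw 2.186 tz 0.032 Fxyz [-0.8 -2.   3.4] pos [ 0.388  -0.2191  0.189 ] t 11.75 op 0.0110
yaw 2.086 tz 0.033 Fxyz [-0.9 -2.   3.1] pos [ 0.388  -0.2192  0.189 ] t 11.92 op 0.0115
```

```bash

python3 -m jog '[[[-1,0,0,0,0.05],[-1,0,0,0,0.1]]]' >/dev/null;python3 t.py
python3 -m jog '[[[-1,0,0,0,0.05],[-1,0,0,0,0.1]]]' >/dev/null;python3 t.py
python3 -m jog '[[[-1,0,0,0,0.05],[-1,0,0,0,0.1]]]' >/dev/null;python3 t.py
```

```text
yaw 1.987 tz 0.025 Fxyz [-2.3 -0.4  3.9] pos [ 0.3879 -0.2192  0.189 ] t 12.08 op 0.0115
yaw 1.886 tz 0.020 Fxyz [-1.2 -1.   3.3] pos [ 0.3879 -0.2192  0.189 ] t 12.25 op 0.0111
yaw 1.787 tz -0.024 Fxyz [-1.8 -2.2  4.5] pos [ 0.3878 -0.2192  0.189 ] t 12.42 op 0.0110
```

```bash

python3 -m jog '[[[-1,0,0,0,0.05],[-1,0,0,0,0.1]]]' >/dev/null;python3 t.py
python3 -m jog '[[[-1,0,0,0,0.05],[-1,0,0,0,0.1]]]' >/dev/null;python3 t.py
```

```text
yaw 1.687 tz -0.038 Fxyz [-1.  -1.9  3.7] pos [ 0.3878 -0.2192  0.189 ] t 12.58 op 0.0113
yaw 1.586 tz 0.007 Fxyz [-1.8 -2.2  3. ] pos [ 0.3877 -0.2192  0.189 ] t 12.75 op 0.0113
```

```bash

python3 -m jog '[[[-1,0,0,0,0.05],[-1,0,0,0,0.1]]]' >/dev/null;python3 t.py
python3 -m jog '[[[-1,0,0,0,0.05],[-1,0,0,0,0.1]]]' >/dev/null;python3 t.py
```

```text
yaw 1.487 tz 0.067 Fxyz [-2.  -1.3  3.8] pos [ 0.3877 -0.2192  0.189 ] t 12.92 op 0.0115
yaw 1.387 tz 0.171 Fxyz [-3.  -2.2  4.1] pos [ 0.3876 -0.2192  0.189 ] t 13.08 op 0.0113
```

```bash

python3 -m jog '[[[-1,0,0,0,0.05],[-1,0,0,0,0.1]]]' >/dev/null;python3 t.py
python3 -m jog '[[[-1,0,0,0,0.05],[-1,0,0,0,0.1]]]' >/dev/null;python3 t.py
python3 -m jog '[[[-1,0,0,0,0.06],[-1,0,0,0,0.11],[-1,0,0,0,0.11]]]' >/dev/null;python3 t.py
```

```text
yaw 1.287 tz 0.213 Fxyz [-1.8 -2.3  1.9] pos [ 0.3875 -0.2192  0.1889] t 13.25 op 0.0112
yaw 1.187 tz 0.229 Fxyz [-2.2 -1.8  1.9] pos [ 0.3875 -0.2192  0.1888] t 13.42 op 0.0111
yaw 1.078 tz 0.227 Fxyz [-2.5 -2.9  3. ] pos [ 0.3875 -0.2192  0.1886] t 13.67 op 0.0114
```

```bash

python3 -m jog '[[[-0.4,0,0,0,0],[-0.4,0,0,0,0],[-0.4,0,0,0,0],[-0.4,0,0,-0.03,0],[-0.4,0,0,-0.07,0]]]' |grep -E "open"
python3 go.py D .26 -0.046 f
```

```text
opening: 0.0274
shift [-0.0081  0.192  -0.0057] turn 1.125 yaw 1.079 q6 -0.195 torque [-0.136 -0.001  0.   ] F [ 0.5 -0.3  0.1] t 14.0833
```

```bash

python3 -m jog '[[[-0.4,-0.008,0.192,-0.008,0.6],[-0.4,-0.008,0.192,-0.008,0.6],[-0.4,-0.008,0.192,-0.008,0.6],[-0.4,-0.008,0.192,-0.008,0.6],[-0.4,-0.008,0.192,-0.008,0.6]]]' >/dev/null
python3 -m jog '[[[-0.4,0,0,0,0.525],[-0.4,0,0,0,0.525],[-0.4,0,0,0,0.525],[-0.4,0,0,0,0.525],[-0.4,0,0,0,0.525]]]' >/dev/null
python3 -m jog '[[[-0.4,0,0,0,0],[-0.4,0,0,0,0]]]' >/dev/null
python3 go.py D .187 -0.046 f
```

```text
shift [-0.0015 -0.0012  0.0786] turn 0.004 yaw -0.042 q6 0.974 torque [-0.017  0.19   0.026] F [-1.2  0.4  0.1] t 15.0833
```

```bash

python3 -m jog '[[[-0.4,-0.001,-0.001,0.035,0.004],[-0.4,-0.001,-0.001,0.065,0.004],[-0.4,-0.001,-0.001,0.077,0.004],[-0.4,-0.001,-0.001,0.077,0.004]]]' >/dev/null; python3 go.py D .187 -0.046 f
python3 -m jog '[[[-1,0,0,0,0],[-1,0,0,0,0],[-1,0,0,0,0],[-1,0,0,0,0]]]' 30 | tail -2
python3 t.py
python3 -m jog '[[[-1,0,0,0,0.05],[-1,0,0,0,0.1]]]' >/dev/null;python3 t.py
```

```text
shift [ 0.0012  0.0007 -0.0022] turn -0.002 yaw -0.048 q6 0.979 torque [-0.038  0.204 -0.056] F [-1.   0.4  0.5] t 15.4167
opening: 0.0114
grip_force: 30.0
yaw -0.050 tz -0.006 Fxyz [ 1.5 -0.3  3.3] pos [ 0.5527 -0.3154  0.1905] t 15.75 op 0.0114
yaw -0.152 tz -0.006 Fxyz [0.3 0.9 2. ] pos [ 0.5527 -0.3155  0.1905] t 15.92 op 0.0114
```

```bash

python3 -m jog '[[[-1,0,0,0,0.05],[-1,0,0,0,0.1]]]' >/dev/null;python3 t.py
python3 -m jog '[[[-1,0,0,0,0.05],[-1,0,0,0,0.1]]]' >/dev/null;python3 t.py
python3 -m jog '[[[-1,0,0,0,0.05],[-1,0,0,0,0.1]]]' >/dev/null;python3 t.py
```

```text
yaw -0.252 tz 0.063 Fxyz [ 0.3 -0.4  3.4] pos [ 0.5527 -0.3157  0.1905] t 16.08 op 0.0112
yaw -0.352 tz 0.054 Fxyz [ 0.6 -0.2  2.8] pos [ 0.5526 -0.3158  0.1905] t 16.25 op 0.0114
yaw -0.452 tz 0.015 Fxyz [ 0.7 -0.7  2.1] pos [ 0.5526 -0.316   0.1905] t 16.42 op 0.0111
```

```bash

python3 -m jog '[[[-1,0,0,0,0.05],[-1,0,0,0,0.1]]]' >/dev/null;python3 t.py
python3 -m jog '[[[-1,0,0,0,0.05],[-1,0,0,0,0.1]]]' >/dev/null;python3 t.py
python3 -m jog '[[[-1,0,0,0,0.05],[-1,0,0,0,0.1]]]' >/dev/null;python3 t.py
```

```text
yaw -0.552 tz 0.037 Fxyz [-0.2 -2.2  2.4] pos [ 0.5525 -0.3161  0.1905] t 16.58 op 0.0112
yaw -0.652 tz 0.041 Fxyz [ 0.4 -2.7  2.8] pos [ 0.5525 -0.3162  0.1905] t 16.75 op 0.0109
yaw -0.753 tz -0.023 Fxyz [-0.1 -1.8  2.3] pos [ 0.5524 -0.3163  0.1905] t 16.92 op 0.0115
```

```bash

python3 -m jog '[[[-1,0,0,0,0.05],[-1,0,0,0,0.1]]]' >/dev/null;python3 t.py
python3 -m jog '[[[-1,0,0,0,0.05],[-1,0,0,0,0.1]]]' >/dev/null;python3 t.py
python3 -m jog '[[[-1,0,0,0,0.05],[-1,0,0,0,0.1]]]' >/dev/null;python3 t.py
```

```text
yaw -0.853 tz 0.021 Fxyz [-0.6 -2.3  2.9] pos [ 0.5523 -0.3163  0.1906] t 17.08 op 0.0113
yaw -0.952 tz 0.171 Fxyz [-1.3 -3.2  2.7] pos [ 0.5522 -0.3164  0.1905] t 17.25 op 0.0113
yaw -1.052 tz 0.198 Fxyz [-1.4 -4.5  1.8] pos [ 0.552  -0.3165  0.1904] t 17.42 op 0.0114
```

```bash

python3 -m jog '[[[-1,0,0,0,0.06],[-1,0,0,0,0.115]]]' >/dev/null;python3 t.py
python3 -m jog '[[[-1,0,0,0,0.06],[-1,0,0,0,0.11],[-1,0,0,0,0.11]]]' >/dev/null;python3 t.py
python3 -m jog '[[[-0.4,0,0,0,0],[-0.4,0,0,0,0],[-0.4,0,0,0,0],[-0.4,0,0,-0.03,0],[-0.4,0,0,-0.07,0]]]' |grep -E "open"
python3 go.py A .26 1.19 f
```

```text
yaw -1.168 tz 0.281 Fxyz [-2.5 -3.4  1.3] pos [ 0.5519 -0.3165  0.1903] t 17.58 op 0.0114
yaw -1.277 tz 0.199 Fxyz [-2.7 -4.1  3.5] pos [ 0.5518 -0.3165  0.1902] t 17.83 op 0.0114
opening: 0.0274
shift [-0.0043  0.1337 -0.0041] turn -2.464 yaw -1.274 q6 2.206 torque [ 0.053  0.101 -0.031] F [ 1.2 -1.3  0.9] t 18.25
```

```bash

python3 -m jog '[[[-0.4,-0.004,0.134,-0.006,-0.616],[-0.4,-0.004,0.134,-0.006,-0.616],[-0.4,-0.004,0.134,-0.006,-0.616],[-0.4,-0.004,0.134,-0.006,-0.616],[-0.4,-0.004,0.134,-0.006,-0.616]]]' >/dev/null
python3 -m jog '[[[-0.4,0,0,0,-0.616],[-0.4,0,0,0,-0.616],[-0.4,0,0,0,-0.616],[-0.4,0,0,0,-0.616],[-0.4,0,0,0,-0.616]]]' >/dev/null
python3 -m jog '[[[-0.4,0,0,0,-0.616],[-0.4,0,0,0,-0.616],[-0.4,0,0,0,-0.616],[-0.4,0,0,0,-0.616],[-0.4,0,0,0,-0.616]]]' >/dev/null
python3 -m jog '[[[-0.4,0,0,0,-0.616],[-0.4,0,0,0,-0.616],[-0.4,0,0,0,-0.616],[-0.4,0,0,0,-0.616],[-0.4,0,0,0,-0.616]]]' >/dev/null
python3 -m jog '[[[-0.4,0,0,0,0],[-0.4,0,0,0,0]]]' >/dev/null
python3 go.py A .187 1.19 f
python3 - <<'E'
from h import *
im=robot.read_camera("wrist")[:,:,::-1]; cv2.imwrite("pics/w3.png",cv2.convertScaleAbs(im,alpha=1.8))
E
```

```text
shift [ 0.0008 -0.0017  0.0775] turn -0.004 yaw 1.186 q6 -0.447 torque [-0.063  0.056  0.006] F [-0.4  0.2  0.4] t 20.0833
```

View pics/w3.png

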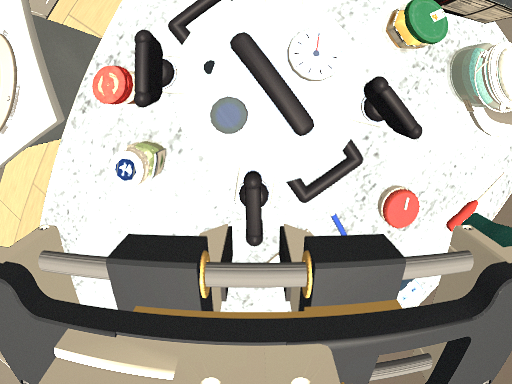

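The wrist view shows A's bar at (253,207) aligned between the fingers, and the jars and lid unmoved. Starting the second pass on A: the target yaw is 0.39, i.e. 40 degrees plus the bush.

```bash

python3 -m jog '[[[-0.4,0.001,-0.0015,0.035,0],[-0.4,0.001,-0.0015,0.065,0],[-0.4,0.001,-0.0015,0.077,0],[-0.4,0.001,-0.0015,0.077,0]]]' >/dev/null
python3 -m jog '[[[-1,0,0,0,0],[-1,0,0,0,0],[-1,0,0,0,0],[-1,0,0,0,0]]]' 35 | tail -2
python3 t.py
python3 -m jog '[[[-1,0,0,0,0.06],[-1,0,0,0,0.12],[-1,0,0,0,0.18],[-1,0,0,0,0.24]]]' >/dev/null;python3 t.py
python3 -m jog '[[[-1,0,0,0,0.07],[-1,0,0,0,0.14],[-1,0,0,0,0.2],[-1,0,0,0,0.26]]]' >/dev/null;python3 t.py
```

```text
opening: 0.011
grip_force: 34.9
yaw 1.189 tz -0.024 Fxyz [-3.4  1.6  5.2] pos [ 0.4213 -0.349   0.1892] t 20.80 op 0.0110
yaw 0.946 tz 0.293 Fxyz [-3.3  2.4  3.8] pos [ 0.4213 -0.3491  0.1891] t 21.13 op 0.0113
yaw 0.686 tz 0.418 Fxyz [-2.6  0.5  3.4] pos [ 0.4213 -0.3491  0.1889] t 21.47 op 0.0115
```

```bash

python3 -m jog '[[[-1,0,0,0,0],[-1,0,0,0,0]]]' >/dev/null;python3 t.py
python3 -m jog '[[[-1,0,0,0,0.05],[-1,0,0,0,0.1],[-1,0,0,0,0.1]]]' >/dev/null;python3 t.py
```

```text
yaw 0.691 tz 0.172 Fxyz [-5.1  1.2  7. ] pos [ 0.4213 -0.349   0.1888] t 21.63 op 0.0113
yaw 0.589 tz 0.217 Fxyz [-4.8  1.2  5.6] pos [ 0.4213 -0.349   0.1887] t 21.88 op 0.0114
```

```bash

python3 -m jog '[[[-1,0,0,0,0.05],[-1,0,0,0,0.1]]]' >/dev/null;python3 t.py
python3 -m jog '[[[-1,0,0,0,0.05],[-1,0,0,0,0.1]]]' >/dev/null;python3 t.py
python3 -m jog '[[[-1,0,0,0,0]]]' >/dev/null;python3 t.py
python3 -m jog '[[[-0.4,0,0,0,0],[-0.4,0,0,0,0],[-0.4,0,0,0,0],[-0.4,0,0,-0.03,0],[-0.4,0,0,-0.07,0]]]' |grep -E "open"
python3 go.py C .26 0.73 f
```

```text
yaw 0.489 tz 0.379 Fxyz [-4.6  0.6  6.1] pos [ 0.4213 -0.349   0.1887] t 22.05 op 0.0116
yaw 0.389 tz 0.421 Fxyz [-3.8  0.9  5. ] pos [ 0.4213 -0.349   0.1886] t 22.22 op 0.0113
yaw 0.389 tz 0.187 Fxyz [-4.2  0.8  5.6] pos [ 0.4213 -0.349   0.1886] t 22.30 op 0.0114
opening: 0.0273
shift [ 0.1516 -0.1138 -0.0044] turn -0.34 yaw 0.39 q6 0.35 torque [-0.127  0.058 -0.067] F [ 0.6 -1.  -0. ] t 22.7167
```

```bash

python3 -m jog '[[[-0.4,0.1515,-0.114,-0.006,-0.34],[-0.4,0.1515,-0.114,-0.006,-0.34],[-0.4,0.1515,-0.114,-0.006,-0.34],[-0.4,0.1515,-0.114,-0.006,-0.34],[-0.4,0.1515,-0.114,-0.006,-0.34]]]' >/dev/null
python3 -m jog '[[[-0.4,0,0,0,0],[-0.4,0,0,0,0],[-0.4,0,0,0,0]]]' >/dev/null
python3 go.py C .187 0.73 f
```

```text
shift [ 0.0006 -0.0018  0.0765] turn -0.001 yaw 0.729 q6 0.358 torque [-0.085  0.112  0.009] F [ 0.1 -0.1 -0.6] t 23.3833
```

```bash

python3 -m jog '[[[-0.4,0.0005,-0.0015,0.035,0],[-0.4,0.0005,-0.0015,0.065,0],[-0.4,0.0005,-0.0015,0.076,0],[-0.4,0.0005,-0.0015,0.076,0]]]' >/dev/null
python3 -m jog '[[[-1,0,0,0,0],[-1,0,0,0,0],[-1,0,0,0,0],[-1,0,0,0,0]]]' 35 | tail -2
python3 t.py
python3 -m jog '[[[-1,0,0,0,0.05],[-1,0,0,0,0.1],[-1,0,0,0,0.15],[-1,0,0,0,0.2]]]' >/dev/null;python3 t.py
python3 -m jog '[[[-1,0,0,0,0.05],[-1,0,0,0,0.1],[-1,0,0,0,0.15],[-1,0,0,0,0.2]]]' >/dev/null;python3 t.py
```

```text
opening: 0.0114
grip_force: 34.9
yaw 0.729 tz 0.048 Fxyz [-1.7 -0.   4. ] pos [ 0.5182 -0.1849  0.1892] t 24.05 op 0.0114
yaw 0.527 tz 0.317 Fxyz [-0.8 -0.9  4.1] pos [ 0.5182 -0.185   0.1891] t 24.38 op 0.0115
yaw 0.327 tz 0.380 Fxyz [-1.5 -1.1  2.8] pos [ 0.5182 -0.1851  0.1889] t 24.72 op 0.0110
```

Remaining to -0.07: 0.397.

```bash

python3 -m jog '[[[-1,0,0,0,0.05],[-1,0,0,0,0.1],[-1,0,0,0,0.15],[-1,0,0,0,0.2]]]' >/dev/null;python3 t.py
python3 -m jog '[[[-1,0,0,0,0.05],[-1,0,0,0,0.1],[-1,0,0,0,0.15],[-1,0,0,0,0.195],[-1,0,0,0,0.195]]]' >/dev/null;python3 t.py
python3 -m jog '[[[-0.4,0,0,0,0],[-0.4,0,0,0,0],[-0.4,0,0,0,0],[-0.4,0,0,-0.03,0],[-0.4,0,0,-0.07,0]]]' |grep -E "open"
python3 go.py B .26 1.155 f
```

```text
yaw 0.127 tz 0.456 Fxyz [-0.4 -2.   1.2] pos [ 0.5182 -0.1851  0.1888] t 25.05 op 0.0114
yaw -0.067 tz 0.165 Fxyz [-0.8 -2.5  1. ] pos [ 0.5182 -0.1852  0.1886] t 25.47 op 0.0114
opening: 0.0275
shift [-0.126   0.0434 -0.0041] turn -1.221 yaw -0.066 q6 1.155 torque [-0.04   0.158 -0.029] F [ 0.9 -0.3  0.3] t 25.8833
```

```bash

python3 -m jog '[[[-0.4,-0.126,0.0435,-0.006,-0.61],[-0.4,-0.126,0.0435,-0.006,-0.61],[-0.4,-0.126,0.0435,-0.006,-0.61],[-0.4,-0.126,0.0435,-0.006,-0.61],[-0.4,-0.126,0.0435,-0.006,-0.61]]]' >/dev/null
python3 -m jog '[[[-0.4,0,0,0,-0.61],[-0.4,0,0,0,-0.61],[-0.4,0,0,0,-0.61],[-0.4,0,0,0,-0.61],[-0.4,0,0,0,-0.61]]]' >/dev/null
python3 -m jog '[[[-0.4,0,0,0,0],[-0.4,0,0,0,0],[-0.4,0,0,0,0]]]' >/dev/null
python3 go.py B .187 1.155 f
```

```text
shift [ 0.0002 -0.0019  0.0767] turn -0.004 yaw 1.151 q6 -0.265 torque [-0.075  0.066 -0.006] F [ 0.6  0.5 -0.3] t 26.9667
```

```bash

python3 -m jog '[[[-0.4,0,-0.0015,0.035,0],[-0.4,0,-0.0015,0.065,0],[-0.4,0,-0.0015,0.076,0],[-0.4,0,-0.0015,0.076,0]]]' >/dev/null
python3 -m jog '[[[-1,0,0,0,0],[-1,0,0,0,0],[-1,0,0,0,0],[-1,0,0,0,0]]]' 35 | tail -2
python3 t.py
python3 -m jog '[[[-1,0,0,0,0.05],[-1,0,0,0,0.1],[-1,0,0,0,0.15],[-1,0,0,0,0.2]]]' >/dev/null;python3 t.py
python3 -m jog '[[[-1,0,0,0,0.05],[-1,0,0,0,0.1],[-1,0,0,0,0.15],[-1,0,0,0,0.2]]]' >/dev/null;python3 t.py
```

```text
opening: 0.0114
grip_force: 35.0
yaw 1.154 tz 0.018 Fxyz [-2.5  1.1  3.2] pos [ 0.3878 -0.219   0.189 ] t 27.63 op 0.0114
yaw 0.952 tz 0.284 Fxyz [-3.2  0.7  3.2] pos [ 0.3877 -0.219   0.1888] t 27.97 op 0.0114
yaw 0.752 tz 0.340 Fxyz [-2.2 -0.3  1.6] pos [ 0.3877 -0.2189  0.1887] t 28.30 op 0.0112
```

Remaining to 0.353: 0.40.

```bash

python3 -m jog '[[[-1,0,0,0,0.05],[-1,0,0,0,0.1],[-1,0,0,0,0.15],[-1,0,0,0,0.2]]]' >/dev/null;python3 t.py
python3 -m jog '[[[-1,0,0,0,0.05],[-1,0,0,0,0.1],[-1,0,0,0,0.15],[-1,0,0,0,0.2],[-1,0,0,0,0.2]]]' >/dev/null;python3 t.py
python3 -m jog '[[[-0.4,0,0,0,0],[-0.4,0,0,0,0],[-0.4,0,0,0,0],[-0.4,0,0,-0.03,0],[-0.4,0,0,-0.07,0]]]' |grep -E "open"
python3 go.py D .26 1.937 f
```

```text
yaw 0.552 tz 0.321 Fxyz [-2.4 -0.2  0.7] pos [ 0.3877 -0.219   0.1885] t 28.63 op 0.0109
yaw 0.352 tz 0.248 Fxyz [-2.9  0.2  1.2] pos [ 0.3876 -0.2189  0.1883] t 29.05 op 0.0112
opening: 0.0271
shift [ 0.1209  0.1479 -0.0051] turn -1.583 yaw 0.354 q6 0.53 torque [-0.106  0.078 -0.009] F [ 0.2 -0.2 -0.6] t 29.4667
```

```bash

python3 -m jog '[[[-0.4,0.121,0.148,-0.006,-0.6],[-0.4,0.121,0.148,-0.006,-0.6],[-0.4,0.121,0.148,-0.006,-0.6],[-0.4,0.121,0.148,-0.006,-0.6],[-0.4,0.121,0.148,-0.006,-0.6]]]' >/dev/null
python3 -m jog '[[[-0.4,0,0,0,-0.6],[-0.4,0,0,0,-0.6],[-0.4,0,0,0,-0.6],[-0.4,0,0,0,-0.6],[-0.4,0,0,0,-0.6]]]' >/dev/null
python3 -m jog '[[[-0.4,0,0,0,-0.385],[-0.4,0,0,0,-0.385],[-0.4,0,0,0,-0.385],[-0.4,0,0,0,-0.385],[-0.4,0,0,0,-0.385]]]' >/dev/null
python3 -m jog '[[[-0.4,0,0,0,0]]]' >/dev/null
python3 go.py D .187 1.94 f
```

```text
shift [ 0.0016 -0.0009  0.0767] turn -0.005 yaw 1.935 q6 -1.004 torque [-0.048  0.006  0.031] F [-0.3  0.3  0.2] t 30.8
```

```bash

python3 -m jog '[[[-0.4,0,-0.0015,0.035,0],[-0.4,0,-0.0015,0.065,0],[-0.4,0,-0.0015,0.076,0],[-0.4,0,-0.0015,0.076,0]]]' >/dev/null
python3 -m jog '[[[-1,0,0,0,0],[-1,0,0,0,0],[-1,0,0,0,0],[-1,0,0,0,0]]]' 35 | tail -2
python3 t.py
python3 -m jog '[[[-1,0,0,0,0.05],[-1,0,0,0,0.1],[-1,0,0,0,0.15],[-1,0,0,0,0.2]]]' >/dev/null;python3 t.py
python3 -m jog '[[[-1,0,0,0,0.05],[-1,0,0,0,0.1],[-1,0,0,0,0.15],[-1,0,0,0,0.2]]]' >/dev/null;python3 t.py
```

```text
opening: 0.0114
grip_force: 34.9
yaw 1.939 tz 0.036 Fxyz [-0.4 -0.1  4.3] pos [ 0.552  -0.317   0.1899] t 31.47 op 0.0114
yaw 1.737 tz 0.265 Fxyz [-1.2 -0.9  4.4] pos [ 0.5517 -0.3171  0.1897] t 31.80 op 0.0117
yaw 1.537 tz 0.347 Fxyz [-2.2 -1.8  4. ] pos [ 0.5514 -0.3171  0.1895] t 32.13 op 0.0116
```

```bash

python3 -m jog '[[[-1,0,0,0,0.05],[-1,0,0,0,0.1],[-1,0,0,0,0.15],[-1,0,0,0,0.2]]]' >/dev/null;python3 t.py
python3 -m jog '[[[-1,0,0,0,0.05],[-1,0,0,0,0.1],[-1,0,0,0,0.15],[-1,0,0,0,0.2],[-1,0,0,0,0.2]]]' >/dev/null;python3 t.py
python3 -m jog '[[[-0.4,0,0,0,0],[-0.4,0,0,0,0],[-0.4,0,0,0,0],[-0.4,0,0,-0.03,0],[-0.4,0,0,-0.07,0]]]' |grep -E "open"
python3 -m jog '[[[-0.4,0,0,-0.06,0],[-0.4,0,0,-0.06,0],[-0.4,0,0,-0.06,0],[-0.4,0,0,-0.06,0]]]' >/dev/null;python3 t.py
python3 - <<'E'
from h import *
im=robot.read_camera("side")[:,:,::-1]; cv2.imwrite("pics/s2.png",im)
E
```

```text
yaw 1.337 tz 0.366 Fxyz [-3.  -1.   2.9] pos [ 0.5511 -0.3171  0.1894] t 32.47 op 0.0111
yaw 1.137 tz 0.308 Fxyz [-5.5 -0.9  6.3] pos [ 0.5508 -0.317   0.1892] t 32.88 op 0.0114
opening: 0.0272
yaw 1.140 tz 0.010 Fxyz [-0.5  0.2 -0.5] pos [ 0.5518 -0.3163  0.3186] t 33.63 op 0.0274
```

View pics/s2.png

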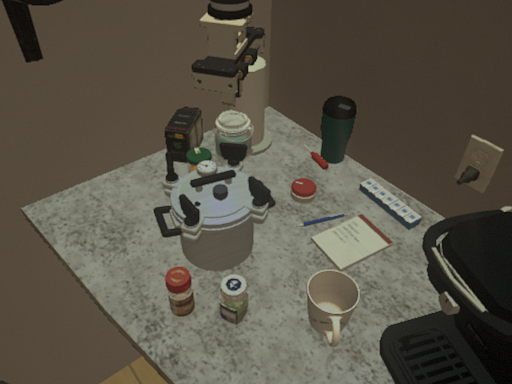

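The side view shows the gripper well clear of the lid, and the jars at (180,290) and (233,297) and the timer at (304,190) where they were. All four nuts are turned, so I'm handing in.

```bash
python3 -c "
from cell import robot
print(robot.hand_in())"
```

```text
the job is handed in; nothing more can be done
None
```

I closed the canner crosswise in two passes: each nut about 20° past where it took hold, then about 40° more. I handed the job in at about 34 s; no verdict came back, and nut tightness was judged from turn angle and wrist torque, not measured directly.

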